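# Cover the test-kit heating block and scan its label

## Robot

A 6-joint arm with a two-finger parallel gripper is mounted at the origin on the work surface. World frame = base frame: x ahead of the robot, y to its left, z up, the work surface at z = 0. Lengths are in m, angles in degrees, forces in N, time in s.
With the tool pointing down it reaches from about 0.25 to 0.725 m from the base axis. Payload 9.7 kg.
Tool frame: the origin (TCP) lies midway between the tips of the shut fingers; the grasp point (between the pads) lies 19 mm behind it; z points along the fingers, y is the line along which they close (so a half turn about z gives the same grasp; the last joint's range is limited). The gripper opens to 85 mm and grips with 20 to 120 N. Pads are 22 mm wide; open, the fingers measure 114 mm over their backs; the gripper's body (76 mm by 85 mm) begins 54 mm behind the grasp point. The pads swing forward as they close: fully open they stand 13 mm farther back than shut.
Start: joints at [-72.708, 4.979, 10.078, 95.1, 0, 90], TCP at [0.163, -0.525, 0.231] pointing down, gripper open.
Joint ranges: [-179.16, 179.16], [-48.56, 103.87], [-65.8, 70.77], [-126.05, 130.52], [-82.76, 87.17], [-180, 180]. Speed limits (degrees/s): [127.2, 127.2, 147.25, 180, 180, 180].

## Interface

Orientations are given as [roll, pitch, yaw] about the fixed x, y, z axes, in that order (R = Rz(yaw) Ry(pitch) Rx(roll)).
In Python, from workcell import readout, imaging, bot, spotter gives the robot as it stands.
- The arm moves only by the shell command python3 -m jog 'ROWS' [FORCE]. ROWS is JSON, a list of rows, each an object with "rotation": the turn, a rotation vector about the world's x, y, z in degrees, a list of three; "translation": the shift along the world's x, y, z in mm, a list of three; "grip": the finger opening in mm, from 0 to 85.4. In form: [{"rotation": [wx, wy, wz], "translation": [dx, dy, dz], "grip": grip}, ...]. A call has 1 to 20 rows; each row is the pose to reach, as a shift and turn from the pose commanded when the call began; what a row does not reach only later rows make up. A row lasts 1/10 s, in which the tool goes at most 50 mm and 8.59 degrees, less where a joint would pass 70% of its speed; a pose out of reach is approached as far as the arm can. A call with a gripper value outside its range is refused whole. The fingers move at their own pace and stop on an object; FORCE is the grip in N (left out, the last holds). Time passes only in rows, so rows that repeat a pose let the fingers close. It gives the time, the measured TCP pose, the force, the opening and the grip force at its end, in the units of the state.
- readout.get_obs(): the state, without advancing time (a new reading comes with each control period).
- imaging.camera(name): name is "scene" or "top"; returns (picture, depth): 420x560x3 uint8, red, green, blue; 420x560 float32, m along the optical axis (not along the pixel's ray), 0 where there is no reading.
- imaging.camera_info(name): a dict with "vertical_fov" (degrees; the focal length in pixels is half the picture's height over the tangent of half this angle, whatever the lens; pixels are square), "cx", "cy" (the principal point, pixels), "k1" (the pictures are not rectified: a ray, as slopes to the right and down, at radius r is drawn at 1 + k1 r^2 times it, then the intrinsics apply), "extrinsics" (4x4, takes a point from camera to world coordinates). Camera axes: x right, y down, z forward; pixel columns grow to the right and rows downward; lengths in m; the calibration is good to about 2 mm. A picture is of the moment at which its call begins. camera_info takes no time and is no camera call.
- bot.job_done(): hands the job in; it is judged then, once.
Trained networks look in the newest picture that a camera, given by its name, has taken for a name from the list of things; names that differ only in an ending like _2 or _b are one class to them, and where a whole thing is asked for, a point or a joint stands for the part that bears it (a point fixed in the world has none). Each returns a list of dicts, best first, with "confidence" (0 to 1); they miss things now and then, are a little off and sometimes report something else, mostly with a low value. They report only what shows in the picture. A call takes as long as a camera call. They do not tell look-alikes from the thing itself.
- spotter.spot_in(camera, target): "box" ([centre column, centre row, width, height] in pixels, round what is visible of it).
- spotter.mark_of(camera, target): "uv" ([column, row] in pixels: a listed point, or the origin of a listed thing).
The state is a dict: "time": time; "q": joint angles; "qd": joint speeds; "joint_efforts": joint torques, N m; "ee_pos": TCP position; "tcp_rot": TCP orientation; "wrist_force": force on the tool from outside, world axes, zero at the start; "torque": the same for the moment, N m; "opening": finger opening in m; "grasp_force": force on a finger pad.
Only numpy, scipy, OpenCV 4.12 (cv2) and the standard library are available. Lean on these libraries where they do the work, as an engineer would, in place of code of your own. Each camera call takes 0.05 s, during which the arm holds its last target. There are 200 camera calls.

## Task

Lower the blue cover of the test-kit heating block slowly and gently until it is fully shut, without letting it slam. Then pick up the yellow-headed scanner and hold its window squarely over the middle of the barcode label on top of the cover, about 5 to 10 cm above it, steady for two seconds. Lay the scanner gently back on its green mat, window down and lengthwise, and leave everything else on the bench where it is.

Things in the scene. Friction and masses are not known exactly. Their poses are not given: they have to be found in the camera images.
- heater: white heating block, 240 (x) x 270 (y) mm, fixed to the bench; five white test cassettes lie in its grey well. Rim at 90 mm above the bench. Origin at the centre of its underside; x points from its front (control panel) to its hinge side, z up
- cover (a joint): angle of the blue cover in rad: 0 = shut, lying level on the rim; 1.4 = fully open, nearly upright; starts between 0.8 and 1.3. A stiff friction hinge: it stays where it is left, and pushing it down takes about 3 to 6 N at its free edge
- cover_hinge (a point): middle of the cover's hinge axis, which runs along the heater's y, 112 mm from the heater's origin along its +x and 90 mm above the bench. Shut, the cover reaches from here towards the heater's -x: a plate 215 mm long, 262 mm wide (y) and 14 mm thick, its underside 2 mm and its outer face 16 mm above the hinge axis; a black tab 90 mm wide, 10 mm thick, reaches on to 233 mm from the hinge
- cover_edge (a point): middle of the free edge of the cover's blue plate, on its outer (top) face, 215 mm from the hinge; axes as the heater's when shut, turning with the cover
- cover_label (a point): centre of the white barcode label, 50 (x) x 75 (y) mm, on the cover's outer face 100 mm from the hinge; z points out of the label, straight up when the cover is shut
- scanner: hand scanner 172 mm long, 180 g, loose, lying level on its mat. Grey handle 34 mm wide (y), 32 mm high, from x = -105 to +29 mm; yellow head 64 mm wide, 48 mm high, from x = +29 to +87 mm. Origin on the underside at its balance point, where the handle is to be gripped from above across y; x points to the head, z up
- scanner_window (a point): centre of the scanner's window, in the underside of the yellow head, 58 mm ahead (+x) of the scanner's origin; axes as the scanner's; it looks along -z, straight down while the scanner is level
- mat: green scanner mat, 250 (x) x 150 (y) x 4 mm, fixed to the bench; origin at the centre of its underside, x along its length; the scanner lies lengthwise on it, head towards +x
- jar: bystander: small white jar with a blue cap, 48 mm across, 70 mm high, loose; origin at the centre of its underside
- carton: bystander: brown cardboard carton 100 x 45 x 50 mm high, loose; origin at the centre of its underside
- tray_a: bystander: open teal tray 150 x 200 x 45 mm high with paper sachets, at the left of the table; origin at the centre of its underside
- tray_b: bystander: open teal tray 150 x 200 x 45 mm high with clear tubes, at the right of the table; origin at the centre of its underside
- sanitiser: bystander: clear bottle with a white cap, 66 mm across, 160 mm high, at the back; origin at the centre of its underside
Not all that is in view belongs to the job. What is shaped like the scanner but red is not meant.

How it is judged (in metres and radians):
On the way, in this order (a step that is already met when the one before it is completed fails the run):
1. the cover is shut (within 0.05 rad) while the scanner still lies on its mat (value of joint cover below 0.05 rad and height (world z) of scanner below 0.02 m), for 0.3 s.
2. the scanner, held still, looks at the label: label centre within 22 mm of the window's axis, 30 to 120 mm in front of the window, for 1 s, cover shut (value of joint cover below 0.05 rad and x of cover_label in the frame of scanner_window between -0.022 and 0.022 m and y of cover_label in the frame of scanner_window between -0.022 and 0.022 m and z of cover_label in the frame of scanner_window between -0.12 and -0.03 m and linear speed of scanner below 0.03 m/s and angular speed of scanner below 0.25 rad/s), for 1 s.
At the end, for the whole second after the job is handed in: The cover is shut within 0.05 rad; the scanner lies at rest on its mat, window down (tilt under 0.12 rad), lengthwise within 0.5 rad, its origin within 50 mm of the mat's middle across, and from 40 mm behind to 50 mm ahead of it along (value of joint cover below 0.05 rad and x of scanner in the frame of mat between -0.04 and 0.05 m and y of scanner in the frame of mat between -0.05 and 0.05 m and z of scanner in the frame of mat below 0.012 m and angle between scanner's own z axis and vertical below 0.12 rad and angle between the x axis of scanner and the x axis of mat, either way round below 0.5 rad and linear speed of scanner below 0.02 m/s and angular speed of scanner below 0.2 rad/s); the robot touches nothing.
It fails at once if the cover comes down faster than 1 rad/s (about 20 cm/s at its edge) in its last 0.3 rad: slammed (value of joint cover below 0.3 rad and velocity of joint cover below -1 rad/s).
It fails at once if the cover is pressed or struck with more than 80 N (contact force between cover and anything else above 80 N).
It fails at once if the scanner is dropped or thrown: faster than 0.6 m/s while not gripped (linear speed of scanner above 0.6 m/s and contact force between the fingers and scanner below 0.2 N).
It fails at once if a bystander (jar, carton, tray or bottle) is pushed more than 30 mm or tipped (distance of any of jar, carton, tray_a, tray_b, sanitiser from where it was at the start of the episode above 0.03 m or angle between any of jar, carton, tray_a, tray_b, sanitiser's own z axis and vertical above 0.3 rad).
It also fails if it takes over 72 s, if anything falls off the work surface, if the arm or the gripper's body presses on something with over 40 N, if the wrist force passes 120 N, or if a joint passes its speed limit or range.

## Working session

There is one attempt and no reset: what is moved stays moved. The work goes in short steps, Python scripts to look and compute and a shell command to move; the robot and the scene stay as the last step left them, time stands still between calls to the robot, and variables do not carry over. Pictures are saved under pics/ and viewed, at most 10 in all, crops included, and the job is handed in when it is done.

```bash
mkdir -p pics; cat > h.py <<'E'
import numpy as np, cv2
from workcell import readout, imaging, bot, spotter
def cam(n):
    i=imaging.camera_info(n); f=210/np.tan(np.radians(i["vertical_fov"]/2))
    return i,f,np.array(i["extrinsics"])
def ray(n,uv):
    i,f,T=cam(n); d=np.array([(uv[0]-i["cx"])/f,(uv[1]-i["cy"])/f]); s=d.copy()
    for _ in range(20): s=d/(1+i["k1"]*(s@s))
    return s,T
def at_depth(n,uv,D):
    s,T=ray(n,uv); z=D[int(round(uv[1])),int(round(uv[0]))]
    return (T@np.array([s[0]*z,s[1]*z,z,1]))[:3]
def at_z(n,uv,h):
    s,T=ray(n,uv); d=T[:3,:3]@np.array([s[0],s[1],1]); o=T[:3,3]
    return o+d*(h-o[2])/d[2]
def tri(uv1,uv2):
    A=[];b=[]
    for n,uv in(("scene",uv1),("top",uv2)):
        s,T=ray(n,uv); d=T[:3,:3]@np.array([s[0],s[1],1]); d/=np.linalg.norm(d); P=np.eye(3)-np.outer(d,d)
        A.append(P); b.append(P@T[:3,3])
    p=np.linalg.lstsq(np.vstack(A),np.hstack(b),rcond=None)[0]
    return p,max(np.linalg.norm(A[k]@p-b[k]) for k in(0,1))
E
cat > a.py <<'E'
from h import *
D={}
for n in("scene","top"):
    p,d=imaging.camera(n); D[n]=d; np.savez("c_"+n,p=p,d=d)
    cv2.imwrite(f"pics/{n}0.png",p[...,::-1])
    print(n,cam(n)[2][:3].round(3).tolist())
np.set_printoptions(precision=3,suppress=True)
for t in "scanner scanner_window mat heater cover_hinge cover_edge cover_label jar carton tray_a sanitiser".split():
    for n in("scene","top"):
        for r in spotter.mark_of(n,t)[:3]:
            u=r["uv"]
            try: print(t,n,np.round(u),round(r["confidence"],2),at_depth(n,u,D[n]))
            except Exception as e: print(t,n,u,e)
print(readout.get_obs())
E
python3 a.py
```

```text
scene [[0.401, 0.521, -0.754, 1.58], [0.916, -0.207, 0.344, -0.464], [0.023, -0.828, -0.56, 0.823]]
top [[0.127, -0.97, 0.208, 0.28], [-0.992, -0.125, 0.024, -0.025], [0.003, -0.209, -0.978, 1.612]]
scanner scene [423. 198.] 0.71 [0.672 0.516 0.046]
scanner scene [322. 203.] 0.58 [0.559 0.172 0.039]
scanner top [133. 188.] 0.86 [0.618 0.541 0.03 ]
scanner top [224. 234.] 0.61 [0.495 0.193 0.041]
scanner_window scene [413. 204.] 0.85 [0.784 0.36  0.128]
scanner_window scene [327. 213.] 0.57 [0.593 0.176 0.019]
scanner_window scene [204. 192.] 0.56 [ 0.594 -0.239  0.199]
scanner_window top [222. 216.] 0.75 [0.552 0.208 0.062]
scanner_window top [145. 184.] 0.65 [0.635 0.494 0.051]
scanner_window top [440. 273.] 0.15 [ 0.459 -0.563  0.018]
mat scene [319. 206.] 0.63 [0.53  0.181 0.008]
mat scene [314. 258.] 0.42 [0.809 0.011 0.043]
mat top [226. 231.] 0.67 [0.512 0.19  0.015]
heater scene [209. 226.] 0.72 [ 0.626 -0.241  0.102]
heater top [342. 246.] 0.67 [ 0.501 -0.208  0.079]
cover_hinge scene [205. 226.] 0.92 [ 0.623 -0.252  0.103]
cover_hinge scene [202. 195.] 0.72 [ 0.588 -0.246  0
[... 864 characters left out ...]
 [441. 271.] 0.96 [ 0.466 -0.562  0.024]
tray_a top [125. 246.] 0.91 [0.414 0.535 0.019]
sanitiser scene [314. 259.] 0.71 [0.807 0.012 0.036]
sanitiser top [282. 166.] 0.72 [0.749 0.027 0.088]
sanitiser top [438. 270.] 0.58 [ 0.467 -0.557  0.016]
{'time': 1.2, 'q': array([-72.707,   4.978,  10.077,  95.097,   0.   ,  89.999]), 'qd': array([-0.073,  0.026, -0.093, -0.017, -0.049,  0.052]), 'joint_efforts': array([  0.003, -52.011,  46.486,   0.002,   0.   ,   0.   ]), 'ee_pos': array([ 0.163, -0.525,  0.231]), 'tcp_rot': array([179.999,  -0.   ,  17.295]), 'wrist_force': array([ 0.42 , -0.291,  0.527]), 'torque': array([0.041, 0.056, 0.046]), 'grasp_force': 0.0, 'opening': 0.0852238164797232}
```

View pics/scene0.png

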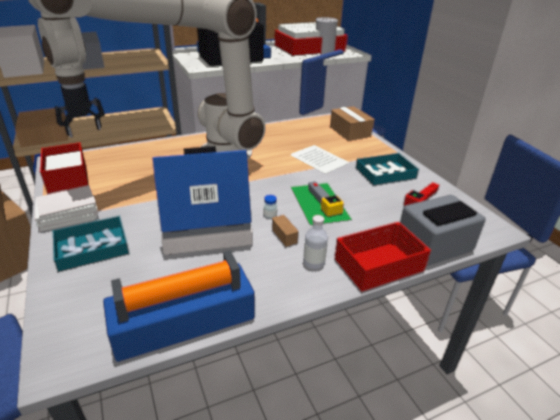

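View pics/top0.png

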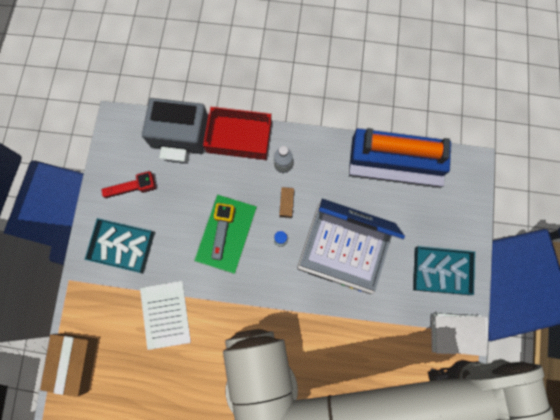

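The yellow scanner is on the green mat at top (221,232) and scene (326,197). The look-alike is the red scanner at top (130,187) and scene (422,193), so I choose the yellow one. The cover is open over the heater at top (345,247). Next I'll refine these poses and check the scanner in a close crop.

```bash
cat > b.py <<'E'
from h import *
np.set_printoptions(precision=4,suppress=True)
C={n:np.load(f"c_{n}.npz") for n in("scene","top")}
def cloud(n,m):
    v,u=np.nonzero(m); d=C[n]["d"]
    return np.array([at_depth(n,(a,b),d) for a,b in zip(u,v) if d[b,a]>0]),np.c_[u,v]
def box(m,u0,u1,v0,v1):
    k=np.zeros_like(m); k[v0:v1,u0:u1]=m[v0:v1,u0:u1]; return k
H={n:cv2.cvtColor(C[n]["p"],cv2.COLOR_RGB2HSV) for n in C}
def hs(n,lo,hi): return cv2.inRange(H[n],lo,hi)>0
# mat: outline in top at z=.004
m=box(hs("top",(45,80,40),(80,255,255)),185,265,185,285)
cnt=max(cv2.findContours(m.astype(np.uint8),0,2)[0],key=cv2.contourArea)
P=np.array([at_z("top",c[0],.004)[:2] for c in cnt],np.float32)
print("mat top",cv2.minAreaRect(P), )
m=box(hs("scene",(45,80,40),(80,255,255)),285,355,175,230)
c,_=cloud("scene",m);print("mat scene mean/z",np.median(c,0))
m=box(hs("top",(45,80,40),(80,255,255)),185,265,185,285)
c,_=cloud("top",m);print("mat top z",np.median(c,0))
# yellow head
for n,b in(("top",(205,245,195,230)),("scene",(305,350,180,225))):
    m=box(hs(n,(18,120,90),(35,255,255)),*b); c,u=cloud(n,m); print("yellow",n,len(c),u.mean(0),np.median(c,0),np.percentile(c[:,2],[10,50,90]))
    cl=max(cv2.findContours(m.astype(np.uint8),0,2)[0],key=cv2.contourArea)
    print(cv2.minAreaRect(cl))
# all things above mat z>0.012 near scanner in top
d=C["top"]["d"]; k=np.zeros(d.shape,bool); k[195:270,195:260]=1
c,u=cloud("top",k); s=(c[:,2]>.018)&(c[:,2]<.1); q=c[s]
g=q[(abs(q[:,0]-.51)<.12)&(abs(q[:,1]-.195)<.07)]
print("scanner cloud",len(g),cv2.minAreaRect(g[:,:2].astype(np.float32)),g.mean(0))
w=np.linalg.svd(g[:,:2]-g[:,:2].mean(0))[2][0];print("axis",w,np.degrees(np.arctan2(w[1],w[0])))
for lo in np.arange(.38,.64,.02):
    a=g[(g[:,0]>=lo)&(g[:,0]<lo+.02)]
    if len(a): print(round(lo,2),len(a),a[:,1].min(),a[:,1].mean(),a[:,1].max(),np.percentile(a[:,2],80))
# cover plane, scene
m=box(hs("scene",(100,120,30),(125,255,255)),150,255,145,240)
c,u=cloud("scene",cv2.erode(m.astype(np.uint8),np.ones((5,5)))>0)
c=c[(c[:,2]>.11)&(c[:,0]<.68)]
for _ in range(3):
    o=c.mean(0); nrm=np.linalg.svd(c-o)[2][2]; r=(c-o)@nrm; c=c[abs(r)<2.5*r.std()+1e-4]
nrm*=np.sign(nrm[0]); print("cover",len(c),o,nrm,"rms",r.std(),"tilt open",np.degrees(np.arccos(nrm[2])),"yaw",np.degrees(np.arctan2(nrm[1],nrm[0])))
cl=max(cv2.findContours(m.astype(np.uint8),0,2)[0],key=cv2.contourArea)
ap=cv2.approxPolyDP(cl,5,True)[:,0];
i,f,T=cam("scene")
for a in ap:
    s_,_=ray("scene",a); dd=T[:3,:3]@np.array([*s_,1]); t=((o-T[:3,3])@nrm)/(dd@nrm); print(a,T[:3,3]+t*dd)
# heater rim outline in top: points z .075-.095
k=np.zeros(d.shape,bool);k[195:295,290:410]=1;c,u=cloud("top",k);q=c[(c[:,2]>.08)&(c[:,2]<.1)]
print("rim",len(q),cv2.minAreaRect(q[:,:2].astype(np.float32)))
p=np.hstack([cv2.resize(C["top"]["p"][190:280,185:265],None,fx=5,fy=5),cv2.resize(C["scene"]["p"][175:265,290:350],None,fx=5,fy=5)])
cv2.imwrite("pics/crop.png",p[...,::-1])
E
python3 b.py
```

```text
mat top ((0.5053389668464661, 0.19443000853061676), (0.14913609623908997, 0.24925543367862701), 80.05799865722656)
mat scene mean/z [0.51   0.1717 0.0039]Traceback (most recent call last):
  File "b.py", line 19, in <module>
    c,_=cloud("top",m);print("mat top z",np.median(c,0))
        ~~~~~^^^^^^^^^
  File "b.py", line 6, in cloud
    return np.array([at_depth(n,(a,b),d) for a,b in zip(u,v) if d[b,a]>0]),np.c_[u,v]
                     ~~~~~~~~^^^^^^^^^^^
  File "h.py", line 11, in at_depth
    s,T=ray(n,uv); z=D[int(round(uv[1])),int(round(uv[0]))]
        ~~~^^^^^^
  File "h.py", line 7, in ray
    i,f,T=cam(n); d=np.array([(uv[0]-i["cx"])/f,(uv[1]-i["cy"])/f]); s=d.copy()
          ~~~^^^
  File "h.py", line 4, in cam
    i=imaging.camera_info(n); f=210/np.tan(np.radians(i["vertical_fov"]/2))
ValueError: time passes only in moves, steps and waits
```

Too many info calls in one script, so I'll cache the calibration.

```bash
sed -i 's/^def cam(n):/import functools\n@functools.cache\ndef cam(n):/' h.py; python3 b.py
```

```text
mat top ((0.5053389668464661, 0.19443000853061676), (0.14913609623908997, 0.24925543367862701), 80.05799865722656)
mat scene mean/z [0.51   0.1717 0.0039]
mat top z [0.492  0.1768 0.0055]
yellow top 191 [223.9326 212.7202] [0.5638 0.2015 0.0519] [0.0458 0.0519 0.0571]
((223.68919372558594, 212.3648681640625), (18.9058837890625, 17.26189422607422), 9.462322235107422)
yellow scene 297 [331.398  206.7291] [0.5969 0.1883 0.0383] [0.0159 0.0383 0.0527]
((331.5, 206.5), (17.0, 21.0), 90.0)
scanner cloud 732 ((0.5040757656097412, 0.2063903510570526), (0.06485412269830704, 0.19247190654277802), 89.59092712402344) [0.5166 0.2061 0.0432]
axis [-0.9992  0.0409] 177.65351757741595
0.4 38 0.19403874367865087 0.21030173238955224 0.22819630152719014 0.0399014736436218
0.42 63 0.19311651807316654 0.20893884353660525 0.2271715404230653 0.04003688339383622
0.44 61 0.19239508749980752 0.20870204218211416 0.22733056057728068 0.040617765378505366
0.46 57 0.19216942735844086 0.20843133049406107 0.2270313453975615 0.03974506911594413
0.48 61 0.1913765512043154 0.20724214668757607 0.22594832560535338 0.0410
[... 240 characters left out ...]
23727470154153096 0.056306209167936584
0.56 111 0.1734751108601875 0.20301601568292074 0.23839381247536862 0.05729152689720074
0.58 98 0.17380706404140353 0.20425678698545613 0.23824136844256488 0.05620577129468063
0.6 1 0.22649983101376275 0.22649983101376275 0.22649983101376275 0.04613952411884914
cover 4979 [ 0.5845 -0.2409  0.2046] [ 0.9123 -0.1889  0.3633] rms 0.002168733597627535 tilt open 68.69778237337151 yaw -11.695655796488335
[245 151] [ 0.5763 -0.1084  0.294 ]
[154 158] [ 0.5258 -0.3536  0.2933]
[162 230] [ 0.5982 -0.3704  0.1029]
[249 222] [ 0.6498 -0.1266  0.0999]
rim 1384 ((0.5091995596885681, -0.22585633397102356), (0.2623031437397003, 0.23841069638729095), 78.28252410888672)
```

View pics/crop.png

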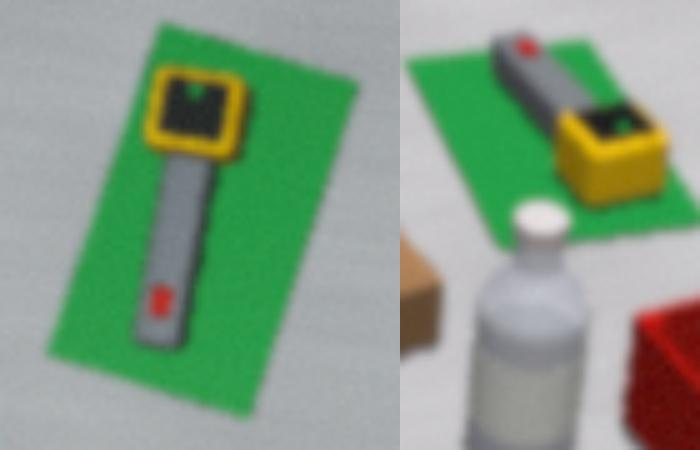

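The crop confirms it: yellow-headed scanner, window down, head pointing to about −2° yaw, origin near (0.512, 0.2065). Now I'll work out the cover-closing path.

```bash
python3 - <<'E'
import numpy as np
hx=np.array([np.cos(np.radians(-11.7)),np.sin(np.radians(-11.7))]);h=np.array([612,-243.5])
for t in [1.2,1.1,1.0,.9,.8,.7,.6,.5,.4,.3,.25,.2,.15,.1,.05,0]:
    r=185; p=h+(-r*np.cos(t)+16*np.sin(t)+11)*hx; print(t,p.round(),round(90+r*np.sin(t)+16*np.cos(t)))
E
python3 -m jog '[{"rotation":[0,0,-4],"translation":[10,10,40],"grip":0},{"rotation":[0,0,-8],"translation":[40,30,80],"grip":0},{"rotation":[0,0,-12],"translation":[80,50,120],"grip":0},{"rotation":[0,0,-16],"translation":[120,75,140],"grip":0},{"rotation":[0,0,-20],"translation":[160,100,140],"grip":0},{"rotation":[0,0,-24],"translation":[200,125,140],"grip":0},{"rotation":[0,0,-28],"translation":[240,150,140],"grip":0},{"rotation":[0,0,-29],"translation":[280,175,140],"grip":0},{"rotation":[0,0,-29],"translation":[320,200,140],"grip":0},{"rotation":[0,0,-29],"translation":[360,225,140],"grip":0},{"rotation":[0,0,-29],"translation":[400,250,140],"grip":0},{"rotation":[0,0,-29],"translation":[450,280,140],"grip":0},{"rotation":[0,0,-29],"translation":[450,280,140],"grip":0},{"rotation":[0,0,-29],"translation":[450,280,140],"grip":0},{"rotation":[0,0,-29],"translation":[450,280,140],"grip":0}]'
```

```text
1.2 [ 572. -235.] 268
1.1 [ 555. -232.] 262
1.0 [ 538. -228.] 254
0.9 [ 522. -225.] 245
0.8 [ 508. -222.] 234
0.7 [ 494. -219.] 221
0.6 [ 482. -217.] 208
0.5 [ 471. -214.] 193
0.4 [ 462. -212.] 177
0.3 [ 454. -211.] 160
0.25 [ 451. -210.] 151
0.2 [ 448. -210.] 142
0.15 [ 446. -209.] 133
0.1 [ 444. -209.] 124
0.05 [ 443. -208.] 115
0 [ 442. -208.] 106
time: 2.7
ee_pos: [0.6132, -0.2454, 0.3713]
tcp_rot: [180.0, 0.0, -11.7]
wrist_force: [0.4, 0.4, -0.3]
opening: 0.0002
grasp_force: 0.0
```

```bash
python3 -m jog '[{"rotation":[0,0,0],"translation":[0,0,-35],"grip":0},{"rotation":[0,0,0],"translation":[0,0,-70],"grip":0},{"rotation":[0,0,0],"translation":[0,0,-103],"grip":0},{"rotation":[0,0,0],"translation":[-20,5,-103],"grip":0},{"rotation":[0,0,0],"translation":[-32,8,-103],"grip":0},{"rotation":[0,0,0],"translation":[-41,10,-103],"grip":0},{"rotation":[0,0,0],"translation":[-49,12,-106],"grip":0},{"rotation":[0,0,0],"translation":[-58,13,-109],"grip":0},{"rotation":[0,0,0],"translation":[-66,15,-113],"grip":0},{"rotation":[0,0,0],"translation":[-75,17,-117],"grip":0},{"rotation":[0,0,0],"translation":[-83,19,-121],"grip":0},{"rotation":[0,0,0],"translation":[-91,20,-126],"grip":0}]'
python3 - <<'E'
from h import *
p,d=imaging.camera("scene"); cv2.imwrite("pics/s1.png",p[80:260,100:320,::-1].repeat(3,0).repeat(3,1))
E
```

```text
time: 3.9
ee_pos: [0.5211, -0.226, 0.2467]
tcp_rot: [180.0, -0.2, -11.8]
wrist_force: [2.8, 0.8, 2.4]
opening: -0.0001
grasp_force: 1.3
```

View pics/s1.png

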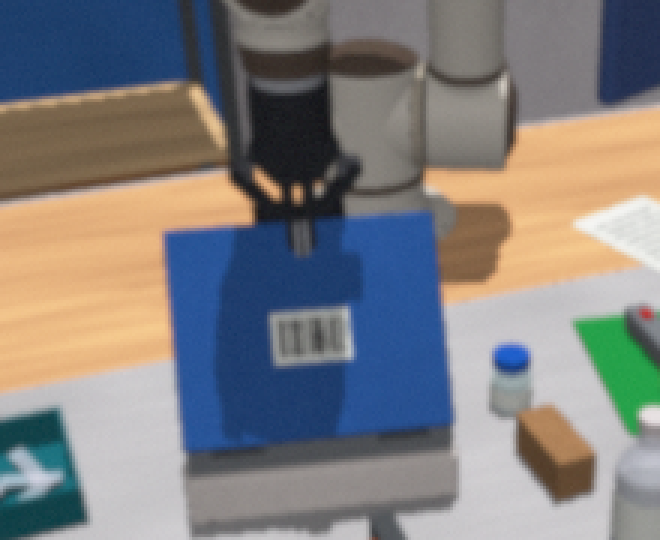

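The closed tips rest on the outer face near the free edge (crop 300,240) and the cover is following, with about 4 N on the wrist. I'll continue the arc.

```bash
python3 -m jog '[{"rotation":[0,0,0],"translation":[-7,2,-5],"grip":0},{"rotation":[0,0,0],"translation":[-14,3,-11],"grip":0},{"rotation":[0,0,0],"translation":[-21,4,-17],"grip":0},{"rotation":[0,0,0],"translation":[-28,6,-24],"grip":0},{"rotation":[0,0,0],"translation":[-34,7,-30],"grip":0},{"rotation":[0,0,0],"translation":[-40,8,-37],"grip":0},{"rotation":[0,0,0],"translation":[-46,9,-44],"grip":0},{"rotation":[0,0,0],"translation":[-51,11,-52],"grip":0},{"rotation":[0,0,0],"translation":[-56,12,-60],"grip":0},{"rotation":[0,0,0],"translation":[-60,13,-68],"grip":0},{"rotation":[0,0,0],"translation":[-63,13,-74],"grip":0},{"rotation":[0,0,0],"translation":[-66,14,-80],"grip":0},{"rotation":[0,0,0],"translation":[-68,14,-85],"grip":0},{"rotation":[0,0,0],"translation":[-70,15,-90],"grip":0},{"rotation":[0,0,0],"translation":[-71,15,-94],"grip":0},{"rotation":[0,0,0],"translation":[-73,15,-99],"grip":0},{"rotation":[0,0,0],"translation":[-74,15,-103],"grip":0}]'
python3 -m jog '[{"rotation":[0,0,0],"translation":[-1,0,-4],"grip":0},{"rotation":[0,0,0],"translation":[-2,0,-8],"grip":0},{"rotation":[0,0,0],"translation":[-3,0,-12],"grip":0},{"rotation":[0,0,0],"translation":[-4,1,-16],"grip":0},{"rotation":[0,0,0],"translation":[-4,1,-20],"grip":0},{"rotation":[0,0,0],"translation":[-5,1,-24],"grip":0},{"rotation":[0,0,0],"translation":[-5,1,-28],"grip":0},{"rotation":[0,0,0],"translation":[-5,1,-30],"grip":0},{"rotation":[0,0,0],"translation":[-5,1,-32],"grip":0},{"rotation":[0,0,0],"translation":[-5,1,-32],"grip":0}]'
```

```text
time: 5.65
ee_pos: [0.4484, -0.2099, 0.1418]
tcp_rot: [-180.0, 0.0, -11.7]
wrist_force: [0.6, 1.5, 1.4]
opening: -0.0002
grasp_force: 0.9
time: 6.65
ee_pos: [0.4434, -0.2091, 0.11]
tcp_rot: [-180.0, 0.0, -11.7]
wrist_force: [-0.6, -0.3, 0.3]
opening: -0.0
grasp_force: 0.0
```

```bash
python3 -m jog '[{"rotation":[0,0,0],"translation":[0,0,-1],"grip":0},{"rotation":[0,0,0],"translation":[0,0,-2],"grip":0},{"rotation":[0,0,0],"translation":[0,0,-3],"grip":0},{"rotation":[0,0,0],"translation":[0,0,-4],"grip":0}]'; python3 -m jog '[{"rotation":[0,0,0],"translation":[0,0,-0.5],"grip":0},{"rotation":[0,0,0],"translation":[0,0,-1],"grip":0}]'
cat > c.py <<'E'
from h import *
import sys
D={}
for n in("scene","top"):
    p,d=imaging.camera(n); D[n]=d; cv2.imwrite(f"pics/{n}_{sys.argv[1]}.png",p[...,::-1]); np.savez("c_"+n,p=p,d=d)
m=[]
for n in("scene","top"):
    r=spotter.mark_of(n,"cover_label")[0]; m.append(r["uv"]); print(n,r,at_z(n,r["uv"],.106),at_depth(n,r["uv"],D[n]))
print(tri(*m))
E
python3 c.py 2
```

```text
time: 7.05
ee_pos: [0.4435, -0.2092, 0.1063]
tcp_rot: [180.0, -0.0, -11.7]
wrist_force: [-0.9, 0.4, 1.2]
opening: 0.0002
grasp_force: 0.8
time: 7.25
ee_pos: [0.4435, -0.2092, 0.106]
tcp_rot: [180.0, -0.0, -11.7]
wrist_force: [-4.8, 1.3, 11.2]
opening: 0.0
grasp_force: 5.4
scene {'uv': [200.7, 203.3], 'confidence': 0.68} [ 0.51002502 -0.234021    0.106     ] [ 0.51068012 -0.23416165  0.10643868]
top {'uv': [226.6, 232.2], 'confidence': 0.75} [0.494132  0.1768677 0.106    ] [ 0.50943558  0.19128514 -0.00151187]
(array([ 0.46919673, -0.0229136 ,  0.09327032]), np.float64(0.20099172496585))
```

The cover is shut: tip at 106 mm with 11 N on contact. I'll lift, cross over above the scanner with the fingers open, and look again.

```bash
python3 -m jog '[{"rotation":[0,0,0],"translation":[0,0,20],"grip":0},{"rotation":[0,0,0],"translation":[0,0,60],"grip":0},{"rotation":[0,0,0],"translation":[0,20,95],"grip":85},{"rotation":[0,0,2],"translation":[10,60,115],"grip":85},{"rotation":[0,0,4],"translation":[17,100,115],"grip":85},{"rotation":[0,0,6],"translation":[24,140,115],"grip":85},{"rotation":[0,0,8],"translation":[31,180,115],"grip":85},{"rotation":[0,0,9],"translation":[38,220,115],"grip":85},{"rotation":[0,0,9],"translation":[45,260,115],"grip":85},{"rotation":[0,0,9],"translation":[52,300,115],"grip":85},{"rotation":[0,0,9],"translation":[58,340,115],"grip":85},{"rotation":[0,0,9],"translation":[64,380,115],"grip":85},{"rotation":[0,0,9],"translation":[69,415,115],"grip":85},{"rotation":[0,0,9],"translation":[69,415,115],"grip":85},{"rotation":[0,0,9],"translation":[69,415,115],"grip":85}]'; python3 c.py 3
python3 - <<'E'
from h import *
# white label blob inside blue cover, top & scene; cover outline
for n,roi in(("scene",(130,270,160,270)),("top",(290,410,195,300))):
    p=np.load(f"c_{n}.npz")["p"]; H=cv2.cvtColor(p,cv2.COLOR_RGB2HSV); u0,u1,v0,v1=roi
    m=np.zeros(H.shape[:2],np.uint8); m[v0:v1,u0:u1]=cv2.inRange(H,(100,110,30),(125,255,255))[v0:v1,u0:u1]
    c=max(cv2.findContours(m,0,2)[0],key=cv2.contourArea); hull=cv2.convexHull(c)
    Q=np.array([at_z(n,x[0],.106)[:2] for x in hull],np.float32); print(n,"cover",cv2.minAreaRect(Q))
    f=np.zeros_like(m); cv2.fillPoly(f,[hull],255); f=cv2.erode(f,np.ones((9,9))); w=f&~m
    w=cv2.morphologyEx(w,cv2.MORPH_CLOSE,np.ones((5,5)))
    c=max(cv2.findContours(w,0,2)[0],key=cv2.contourArea)
    Q=np.array([at_z(n,x[0],.106)[:2] for x in c],np.float32); print(n,"label",cv2.minAreaRect(Q),Q.mean(0))
E
```

```text
time: 8.95
ee_pos: [0.5109, 0.0219, 0.2203]
tcp_rot: [-177.9, 0.1, 1.3]
wrist_force: [-0.4, 0.1, -0.3]
opening: 0.0853
grasp_force: 0.0
scene {'uv': [201.3, 203.6], 'confidence': 0.76} [ 0.51234127 -0.23273985  0.106     ] [ 0.51750087 -0.23385618  0.10946257]
top {'uv': [351.4, 244.1], 'confidence': 0.92} [ 0.50714366 -0.23444822  0.106     ] [ 0.50631316 -0.23368379  0.11150067]
(array([ 0.50791736, -0.23332741,  0.10344642]), np.float64(0.0015191081656123014))
scene cover ((0.5120892524719238, -0.2228703647851944), (0.2578965723514557, 0.23074820637702942), 78.45625305175781)
scene label ((0.5103033781051636, -0.22336313128471375), (0.08056683093309402, 0.064348965883255), 77.71603393554688) [ 0.51075774 -0.22648588]
top cover ((0.5050637125968933, -0.22213217616081238), (0.2592681050300598, 0.21737146377563477), 78.58206176757812)
top label ((0.514300525188446, -0.2254841923713684), (0.0796467587351799, 0.05482503026723862), 78.51985168457031) [ 0.5152171  -0.22573268]
```

View pics/top_3.png

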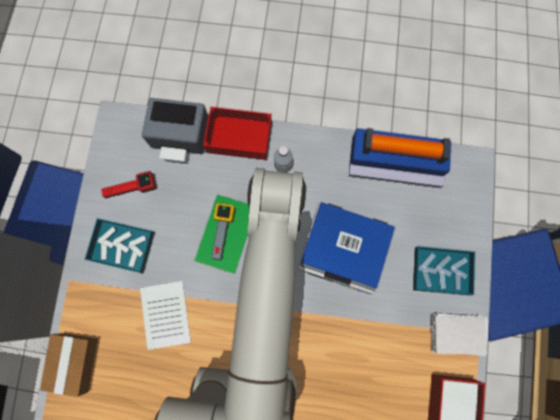

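Top view: the cover is shut, with the label at (349,242), about (0.514, −0.2245). The arm is still midway, held back by the joint speed limits. I'll check its state before going on.

```bash
python3 - <<'E'
from h import *
from scipy.spatial.transform import Rotation as R
o=readout.get_obs(); print(o["ee_pos"],o["tcp_rot"],o["q"])
A=R.from_euler("xyz",o["tcp_rot"],degrees=True);B=R.from_euler("xyz",[180,0,-2.3],degrees=True)
print((B*A.inv()).as_rotvec(degrees=True))
E
```

```text
[0.5105955  0.02226394 0.22034641] [-1.77871630e+02  7.46787067e-02  1.36719336e+00] [  1.31009875  -0.52662393   3.15815167  93.76157615   2.12829403
 179.94286602]
[-2.12926963 -0.05735211 -3.66538403]
```

Joint 6 is at its 180° limit. I'll use the half-turned grasp (tool yaw 177.7°) and level the tool first.

```bash
python3 -m jog '[{"rotation":[-2.1,0,4],"translation":[0,0,0],"grip":85},{"rotation":[-2.1,0,4],"translation":[0,0,0],"grip":85}]'
python3 -m jog '[{"rotation":[0,0,8],"translation":[0,12,0],"grip":85},{"rotation":[0,0,16],"translation":[0,25,0],"grip":85},{"rotation":[0,0,24],"translation":[0,40,0],"grip":85},{"rotation":[0,0,32],"translation":[0,55,0],"grip":85},{"rotation":[0,0,40],"translation":[0,70,0],"grip":85},{"rotation":[0,0,48],"translation":[0,85,0],"grip":85},{"rotation":[0,0,56],"translation":[0,100,0],"grip":85},{"rotation":[0,0,64],"translation":[0,115,0],"grip":85},{"rotation":[0,0,72],"translation":[0,130,0],"grip":85},{"rotation":[0,0,80],"translation":[0,145,0],"grip":85},{"rotation":[0,0,88],"translation":[0,160,0],"grip":85},{"rotation":[0,0,96],"translation":[0,175,0],"grip":85},{"rotation":[0,0,104],"translation":[0,184,0],"grip":85},{"rotation":[0,0,112],"translation":[0,184,0],"grip":85},{"rotation":[0,0,120],"translation":[0,184,0],"grip":85},{"rotation":[0,0,120],"translation":[0,184,0],"grip":85}]'
```

```text
time: 9.35
ee_pos: [0.5105, 0.0226, 0.2204]
tcp_rot: [-180.0, 0.2, 5.5]
wrist_force: [-0.3, 0.4, 0.2]
opening: 0.0852
grasp_force: 0.0
time: 10.95
ee_pos: [0.5105, 0.2065, 0.2204]
tcp_rot: [-180.0, 0.2, 125.4]
wrist_force: [0.4, -0.9, -0.0]
opening: 0.0855
grasp_force: 0.0
```

```bash
python3 -m jog '[{"rotation":[0,0,8],"translation":[2,0,0],"grip":85},{"rotation":[0,0,16],"translation":[2,0,-20],"grip":85},{"rotation":[0,0,24],"translation":[2,0,-45],"grip":85},{"rotation":[0,0,32],"translation":[2,0,-70],"grip":85},{"rotation":[0,0,40],"translation":[2,0,-90],"grip":85},{"rotation":[0,0,48],"translation":[2,0,-110],"grip":85},{"rotation":[0,0,52.3],"translation":[2,0,-130],"grip":85},{"rotation":[0,0,52.3],"translation":[2,0,-130],"grip":85}]'
python3 -m jog '[{"rotation":[0,0,0],"translation":[0,0,-20],"grip":85},{"rotation":[0,0,0],"translation":[0,0,-40],"grip":85},{"rotation":[0,0,0],"translation":[0,0,-60],"grip":85},{"rotation":[0,0,0],"translation":[0,0,-75],"grip":85},{"rotation":[0,0,0],"translation":[0,0,-84],"grip":85},{"rotation":[0,0,0],"translation":[0,0,-84],"grip":85}]'
python3 - <<'E'
from h import *
p,d=imaging.camera("scene"); q=imaging.camera("top")[0]
a=cv2.resize(p[130:240,270:380],None,fx=4,fy=4); b=cv2.resize(q[170:280,170:260],None,fx=4,fy=4)
cv2.imwrite("pics/s4.png",np.hstack([a,b])[...,::-1])
E
```

```text
time: 11.75
ee_pos: [0.5112, 0.2057, 0.0877]
tcp_rot: [-179.9, -0.0, 177.4]
wrist_force: [-0.5, -0.9, 0.5]
opening: 0.0851
grasp_force: 0.0
time: 12.35
ee_pos: [0.5122, 0.2062, 0.0057]
tcp_rot: [-179.9, 0.1, 177.6]
wrist_force: [0.4, -0.3, -0.2]
opening: 0.0852
grasp_force: 0.0
```

View pics/s4.png

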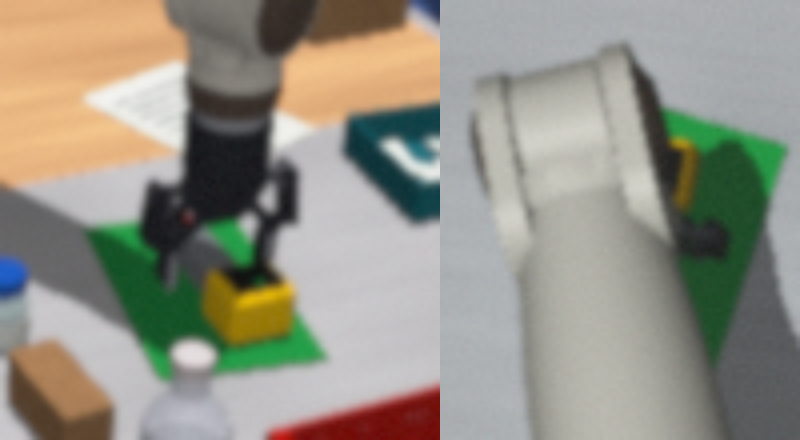

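The fingers straddle the grey handle just behind the yellow head (crop 250,290), so I'll grip with 40 N and lift.

```bash
python3 -m jog '[{"rotation":[0,0,0],"translation":[0,0,0],"grip":20},{"rotation":[0,0,0],"translation":[0,0,0],"grip":20},{"rotation":[0,0,0],"translation":[0,0,0],"grip":20},{"rotation":[0,0,0],"translation":[0,0,0],"grip":20},{"rotation":[0,0,0],"translation":[0,0,0],"grip":20},{"rotation":[0,0,0],"translation":[0,0,0],"grip":20}]' 40
python3 -m jog '[{"rotation":[0,0,0],"translation":[0,0,10],"grip":20},{"rotation":[0,0,0],"translation":[0,0,25],"grip":20},{"rotation":[0,0,0],"translation":[0,0,50],"grip":20},{"rotation":[0,0,0],"translation":[0,0,80],"grip":20},{"rotation":[0,0,0],"translation":[0,0,110],"grip":20},{"rotation":[0,0,0],"translation":[0,0,140],"grip":20},{"rotation":[0,0,0],"translation":[0,0,170],"grip":20},{"rotation":[0,0,0],"translation":[0,0,190],"grip":20},{"rotation":[0,0,0],"translation":[0,0,190],"grip":20}]'
```

```text
time: 13.05
ee_pos: [0.513, 0.2065, 0.0069]
tcp_rot: [-180.0, 0.2, 177.7]
wrist_force: [-0.5, 1.2, 5.1]
opening: 0.0334
grasp_force: 41.6
time: 13.95
ee_pos: [0.5136, 0.2068, 0.2003]
tcp_rot: [179.9, 0.5, 177.7]
wrist_force: [-0.4, 1.2, -1.9]
opening: 0.0336
grasp_force: 40.9
```

```bash
python3 -m jog '[{"rotation":[0,0,0],"translation":[-2,-12,0],"grip":20},{"rotation":[0,0,0],"translation":[-5,-36,0],"grip":20},{"rotation":[0,0,0],"translation":[-8,-60,0],"grip":20},{"rotation":[0,0,0],"translation":[-12,-90,0],"grip":20},{"rotation":[0,0,0],"translation":[-16,-120,0],"grip":20},{"rotation":[0,0,0],"translation":[-20,-150,0],"grip":20},{"rotation":[0,0,0],"translation":[-24,-180,0],"grip":20},{"rotation":[0,0,0],"translation":[-28,-210,0],"grip":20},{"rotation":[0,0,0],"translation":[-32,-240,0],"grip":20},{"rotation":[0,0,0],"translation":[-36,-270,0],"grip":20},{"rotation":[0,0,0],"translation":[-40,-300,0],"grip":20},{"rotation":[0,0,0],"translation":[-44,-330,0],"grip":20},{"rotation":[0,0,0],"translation":[-48,-360,-5],"grip":20},{"rotation":[0,0,0],"translation":[-52,-385,-10],"grip":20},{"rotation":[0,0,0],"translation":[-55,-405,-15],"grip":20},{"rotation":[0,0,0],"translation":[-57,-418,-20],"grip":20},{"rotation":[0,0,0],"translation":[-57,-426,-22],"grip":20},{"rotation":[0,0,0],"translation":[-57,-428,-22],"grip":20},{"rotation":[0,0,0],"translation":[-57,-428,-22],"grip":20},{"rotation":[0,0,0],"translation":[-57,-428,-22],"grip":20}]'
python3 - <<'E'
from h import *
C={}
for n in("scene","top"):
    p,d=imaging.camera(n); C[n]=p
    H=cv2.cvtColor(p,cv2.COLOR_RGB2HSV); m=cv2.inRange(H,(18,120,90),(35,255,255)); m[:, :180]=0; m[:130]=0
    if n=="top": m[:185]=0
    c=max(cv2.findContours(m,0,2)[0],key=cv2.contourArea); x=cv2.moments(cv2.convexHull(c)); uv=(x["m10"]/x["m00"],x["m01"]/x["m00"])
    print(n,uv,cv2.boundingRect(c),[at_z(n,uv,h).round(4) for h in(.2,.224)])
    for t in("cover_label","scanner_window"):
        for r in spotter.mark_of(n,t)[:2]: print(t,n,r,at_z(n,r["uv"],.106 if t[0]=="c" else .176).round(3))
a=cv2.resize(C["scene"][120:270,130:280],None,fx=3,fy=3,interpolation=2);b=cv2.resize(C["top"][160:310,300:410],None,fx=3,fy=3,interpolation=2)
cv2.imwrite("pics/s5.png",np.hstack([a,b])[...,::-1]); print(readout.get_obs()["ee_pos"],readout.get_obs()["tcp_rot"])
E
```

```text
time: 15.95
ee_pos: [0.4558, -0.221, 0.1745]
tcp_rot: [-180.0, 0.2, 177.7]
wrist_force: [-0.5, -0.3, -1.6]
opening: 0.0334
grasp_force: 40.8
scene (202.45787545787545, 177.99377289377287) (189, 167, 27, 23) [array([ 0.5204, -0.2239,  0.2   ]), array([ 0.5612, -0.2332,  0.224 ])]
cover_label scene {'uv': [205.1, 201.5], 'confidence': 0.68} [ 0.505 -0.219  0.106]
scanner_window scene {'uv': [197.6, 186.0], 'confidence': 0.91} [ 0.52  -0.241  0.176]
scanner_window scene {'uv': [412.2, 205.3], 'confidence': 0.74} [0.845 0.296 0.176]
top (345.7185185185185, 233.9753086419753) (343, 227, 8, 17) [array([ 0.522 , -0.2009,  0.2   ]), array([ 0.5179, -0.1979,  0.224 ])]
cover_label top {'uv': [349.6, 244.6], 'confidence': 0.69} [ 0.505 -0.229  0.106]
cover_label top {'uv': [344.6, 245.9], 'confidence': 0.41} [ 0.498 -0.213  0.106]
scanner_window top {'uv': [146.3, 184.3], 'confidence': 0.96} [0.605 0.449 0.176]
scanner_window top {'uv': [348.7, 239.5], 'confidence': 0.55} [ 0.51  -0.215  0.176]
[ 0.45576198 -0.22134143  0.17444485] [-179.96151812    0.20897388  177.70184215]
```

View pics/s5.png

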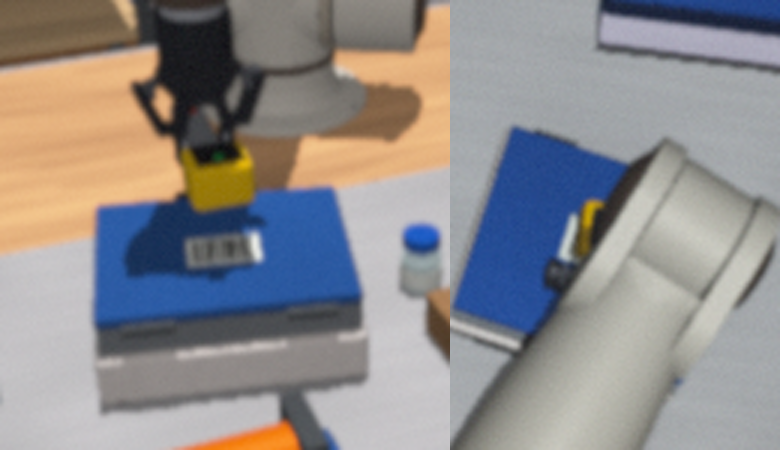

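The scanner is held level over the label: head front at crop (222,180), label at (222,250). I'll check the head's lower front edge numerically while holding.

```bash
python3 -m jog '[{"rotation":[0,0,0],"translation":[0,0,0],"grip":20},{"rotation":[0,0,0],"translation":[0,0,0],"grip":20},{"rotation":[0,0,0],"translation":[0,0,0],"grip":20},{"rotation":[0,0,0],"translation":[0,0,0],"grip":20}]'; python3 - <<'E'
from h import *
p,d=imaging.camera("scene"); H=cv2.cvtColor(p,cv2.COLOR_RGB2HSV); m=cv2.inRange(H,(18,120,60),(35,255,255)); m[:130]=0; m[:,:180]=0; m[:,225:]=0; m[195:]=0
v,u=np.nonzero(m); ok=d[v,u]>0; c=np.array([at_depth("scene",(a,b),d) for a,b in zip(u[ok],v[ok])])
f=c[np.abs(c[:,0]-np.percentile(c[:,0],75))<.008]; print(np.percentile(c,[2,50,98],axis=0).round(4)); print(np.median(f,0),np.percentile(f,[3,97],axis=0).round(4))
b=v.max(); w=u[v>=b-1]; print(b,w.mean(),at_z("scene",(w.mean(),b+.5),.173))
q=[(a,b2) for a in range(185,222) for b2 in range(192,212) if p[b2,a].min()>110]; q=np.array(q); print("label",len(q),at_z("scene",(q[:,0].min()/2+q[:,0].max()/2,q[:,1].min()/2+q[:,1].max()/2),.106))
E
```

```text
time: 16.65
ee_pos: [0.4556, -0.2216, 0.1743]
tcp_rot: [-180.0, 0.2, 177.7]
wrist_force: [0.2, -0.6, -1.8]
opening: 0.0332
grasp_force: 40.8
[[ 0.1803 -0.2565  0.0025]
 [ 0.5416 -0.2296  0.2054]
 [ 0.5471 -0.1002  0.222 ]]
[ 0.54293025 -0.22650741  0.20083211] [[ 0.5364 -0.2552  0.1793]
 [ 0.5471 -0.1974  0.2209]]
189 199.66666666666666 [ 0.5371745  -0.23905177  0.173     ]
label 59 [ 0.50781364 -0.21970364  0.106     ]
```

The head's front face is centred at (0.543, −0.226), which puts the window at about (0.514, −0.225). That is over the label, about 66 mm up. Holding two seconds.

```bash
python3 -m jog '[{"rotation":[0,0,0],"translation":[0,0,0],"grip":20},{"rotation":[0,0,0],"translation":[0,0,0],"grip":20},{"rotation":[0,0,0],"translation":[0,0,0],"grip":20},{"rotation":[0,0,0],"translation":[0,0,0],"grip":20},{"rotation":[0,0,0],"translation":[0,0,0],"grip":20},{"rotation":[0,0,0],"translation":[0,0,0],"grip":20},{"rotation":[0,0,0],"translation":[0,0,0],"grip":20},{"rotation":[0,0,0],"translation":[0,0,0],"grip":20},{"rotation":[0,0,0],"translation":[0,0,0],"grip":20},{"rotation":[0,0,0],"translation":[0,0,0],"grip":20},{"rotation":[0,0,0],"translation":[0,0,0],"grip":20},{"rotation":[0,0,0],"translation":[0,0,0],"grip":20},{"rotation":[0,0,0],"translation":[0,0,0],"grip":20},{"rotation":[0,0,0],"translation":[0,0,0],"grip":20},{"rotation":[0,0,0],"translation":[0,0,0],"grip":20},{"rotation":[0,0,0],"translation":[0,0,0],"grip":20},{"rotation":[0,0,0],"translation":[0,0,0],"grip":20},{"rotation":[0,0,0],"translation":[0,0,0],"grip":20},{"rotation":[0,0,0],"translation":[0,0,0],"grip":20},{"rotation":[0,0,0],"translation":[0,0,0],"grip":20}]'
python3 -m jog '[{"rotation":[0,0,0],"translation":[0,4,15],"grip":20},{"rotation":[0,0,0],"translation":[3,25,22],"grip":20},{"rotation":[0,0,0],"translation":[6,50,22],"grip":20},{"rotation":[0,0,0],"translation":[9,80,22],"grip":20},{"rotation":[0,0,0],"translation":[13,110,22],"grip":20},{"rotation":[0,0,0],"translation":[16,140,22],"grip":20},{"rotation":[0,0,0],"translation":[19,170,22],"grip":20},{"rotation":[0,0,0],"translation":[23,200,22],"grip":20},{"rotation":[0,0,0],"translation":[26,230,22],"grip":20},{"rotation":[0,0,0],"translation":[30,260,22],"grip":20},{"rotation":[0,0,0],"translation":[34,290,22],"grip":20},{"rotation":[0,0,0],"translation":[38,320,22],"grip":20},{"rotation":[0,0,0],"translation":[42,350,22],"grip":20},{"rotation":[0,0,-2],"translation":[46,375,22],"grip":20},{"rotation":[0,0,-4],"translation":[49,395,22],"grip":20},{"rotation":[0,0,-6],"translation":[51,408,22],"grip":20},{"rotation":[0,0,-8],"translation":[52,415,22],"grip":20},{"rotation":[0,0,-8],"translation":[52,418,22],"grip":20},{"rotation":[0,0,-8],"translation":[52,418,22],"grip":20},{"rotation":[0,0,-8],"translation":[52,418,22],"grip":20}]'
```

```text
time: 18.7
ee_pos: [0.4556, -0.2216, 0.1743]
tcp_rot: [-180.0, 0.2, 177.7]
wrist_force: [-0.0, -0.2, -2.6]
opening: 0.0334
grasp_force: 40.8
time: 20.7
ee_pos: [0.5076, 0.1962, 0.1968]
tcp_rot: [-180.0, 0.2, 169.7]
wrist_force: [-0.3, -0.3, -1.9]
opening: 0.0332
grasp_force: 40.8
```

```bash
python3 -m jog '[{"rotation":[0,0,0],"translation":[0,0,-15],"grip":20},{"rotation":[0,0,0],"translation":[0,0,-40],"grip":20},{"rotation":[0,0,0],"translation":[0,0,-65],"grip":20},{"rotation":[0,0,0],"translation":[0,0,-90],"grip":20},{"rotation":[0,0,0],"translation":[0,0,-115],"grip":20},{"rotation":[0,0,0],"translation":[0,0,-140],"grip":20},{"rotation":[0,0,0],"translation":[0,0,-160],"grip":20},{"rotation":[0,0,0],"translation":[0,0,-172],"grip":20},{"rotation":[0,0,0],"translation":[0,0,-180],"grip":20},{"rotation":[0,0,0],"translation":[0,0,-185],"grip":20},{"rotation":[0,0,0],"translation":[0,0,-185],"grip":20}]'
python3 -m jog '[{"rotation":[0,0,0],"translation":[0,0,-1],"grip":20},{"rotation":[0,0,0],"translation":[0,0,-2],"grip":20},{"rotation":[0,0,0],"translation":[0,0,-3],"grip":20},{"rotation":[0,0,0],"translation":[0,0,-4],"grip":20},{"rotation":[0,0,0],"translation":[0,0,-4],"grip":20}]'
```

```text
time: 21.8
ee_pos: [0.5077, 0.1963, 0.0114]
tcp_rot: [-180.0, 0.2, 169.7]
wrist_force: [-0.2, -0.1, -1.7]
opening: 0.0335
grasp_force: 40.8
time: 22.3
ee_pos: [0.5076, 0.1964, 0.0073]
tcp_rot: [-180.0, 0.2, 169.7]
wrist_force: [-0.1, -0.3, -1.6]
opening: 0.0333
grasp_force: 40.8
```

Still carrying its weight (−1.6 N), so I'll lower 0.5 mm at a time.

```bash
python3 -m jog '[{"rotation":[0,0,0],"translation":[0,0,-0.5],"grip":20},{"rotation":[0,0,0],"translation":[0,0,-1],"grip":20},{"rotation":[0,0,0],"translation":[0,0,-1],"grip":20}]'; python3 -m jog '[{"rotation":[0,0,0],"translation":[0,0,-0.5],"grip":20},{"rotation":[0,0,0],"translation":[0,0,-1],"grip":20},{"rotation":[0,0,0],"translation":[0,0,-1],"grip":20}]'
```

```text
time: 22.6
ee_pos: [0.5077, 0.1964, 0.0069]
tcp_rot: [-180.0, 0.2, 169.7]
wrist_force: [-2.9, -1.6, 4.0]
opening: 0.0334
grasp_force: 41.5
time: 22.9
ee_pos: [0.5077, 0.1964, 0.0068]
tcp_rot: [-180.0, 0.2, 169.7]
wrist_force: [-7.0, -1.9, 14.9]
opening: 0.0337
grasp_force: 42.9
```

Touched down on the mat. Back off 1 mm, release gently, and withdraw straight up.

```bash
python3 -m jog '[{"rotation":[0,0,0],"translation":[0,0,1],"grip":20},{"rotation":[0,0,0],"translation":[0,0,1],"grip":36},{"rotation":[0,0,0],"translation":[0,0,1],"grip":45},{"rotation":[0,0,0],"translation":[0,0,1],"grip":60},{"rotation":[0,0,0],"translation":[0,0,1],"grip":85},{"rotation":[0,0,0],"translation":[0,0,1],"grip":85},{"rotation":[0,0,0],"translation":[0,0,1],"grip":85},{"rotation":[0,0,0],"translation":[0,0,1],"grip":85}]'
python3 -m jog '[{"rotation":[0,0,0],"translation":[0,0,10],"grip":85},{"rotation":[0,0,0],"translation":[0,0,30],"grip":85},{"rotation":[0,0,0],"translation":[0,0,60],"grip":85},{"rotation":[0,0,0],"translation":[0,0,95],"grip":85},{"rotation":[0,0,0],"translation":[0,0,130],"grip":85},{"rotation":[0,0,0],"translation":[0,0,165],"grip":85},{"rotation":[0,0,0],"translation":[0,-35,200],"grip":85},{"rotation":[0,0,0],"translation":[-20,-75,200],"grip":85},{"rotation":[0,0,0],"translation":[-40,-115,200],"grip":85},{"rotation":[0,0,0],"translation":[-60,-155,200],"grip":85},{"rotation":[0,0,0],"translation":[-80,-185,200],"grip":85},{"rotation":[0,0,0],"translation":[-80,-185,200],"grip":85},{"rotation":[0,0,0],"translation":[-80,-185,200],"grip":85}]'
python3 - <<'E'
from h import *
for n in("scene","top"):
    p,d=imaging.camera(n); cv2.imwrite(f"pics/{n}_9.png",p[...,::-1]); np.savez("c_"+n,p=p,d=d)
E
python3 b.py | grep -E "mat|yellow|scanner|axis"
```

```text
time: 23.7
ee_pos: [0.5076, 0.1964, 0.0063]
tcp_rot: [-180.0, 0.2, 169.7]
wrist_force: [0.1, 0.4, 0.3]
opening: 0.0849
grasp_force: 0.0
time: 25.0
ee_pos: [0.4276, 0.0109, 0.2073]
tcp_rot: [-180.0, 0.3, 169.6]
wrist_force: [0.1, 0.2, -0.5]
opening: 0.0848
grasp_force: 0.0
mat top ((0.505262017250061, 0.19451342523097992), (0.14914962649345398, 0.2493782490491867), 80.18281555175781)
mat scene mean/z [0.5085 0.1782 0.0039]
mat top z [0.4805 0.1947 0.0057]
yellow top 196 [229.6429 215.1735] [0.5591 0.1804 0.0515] [0.0439 0.0515 0.0575]
yellow scene 305 [325.7869 206.6295] [0.5896 0.1728 0.0389] [0.0155 0.0389 0.0525]
scanner cloud 740 ((0.4989713430404663, 0.195810005068779), (0.06470484286546707, 0.19271564483642578), 80.70822143554688) [0.5112 0.1929 0.0428]
axis [-0.9832  0.1827] 169.47382741421518
```

View pics/top_9.png

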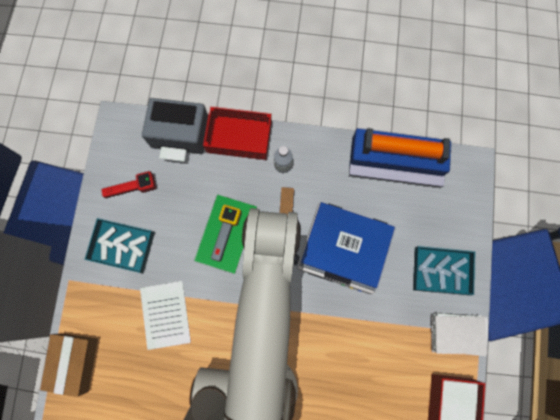

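View pics/scene_9.png

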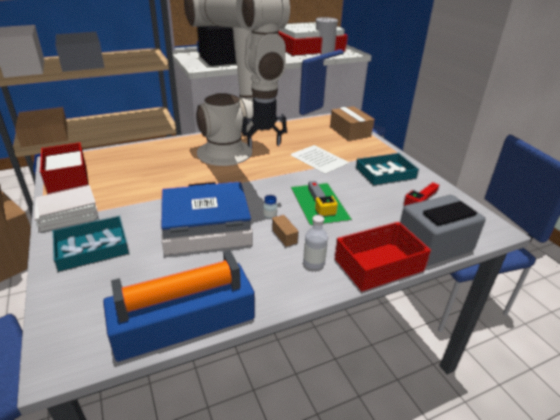

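The scanner lies lengthwise near the middle of its mat (top 225,235; scene 323,200). The cover is shut (scene 205,205), the bystanders are in place and the arm is clear, so I'm handing in.

```bash
python3 -c "
from workcell import bot
print(bot.job_done())"
```

```text
the job is handed in; nothing more can be done
None
```

The job is handed in, verdict not shown: the cover was lowered gently until shut, the scanner held about 66 mm over the label for more than two seconds, then laid back lengthwise on its mat, with the bystanders looking unmoved in the last pictures.

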